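# Turn the dividing table to the next carving line

## Task

Set the stonemason's dividing table for the next cut: push its turning plate round by the upright pegs with your fingertips until the white index mark on the plate lines up with the one long line on the scale collar around it, then let go and leave it at rest. Do not pick up or shove the granite rosette lying in the middle of the plate, it just rides round, and leave the hammer, chisel and timber block alone.

Things in the scene. Friction and masses are not known exactly. Their poses are not given: they have to be found in the camera images.
- axis (a point): Centre of the turning plate, on its vertical turning axis, at the height of its top face (52 mm above the bench). The plate is a dark steel disc of 195 mm diameter, its face flush with the aluminium scale collar around it. A fixed square grey foot, 250 x 250 mm and 14 mm high, carries both, centred on the axis.
- peg (a point): Top centre of one of four identical plain steel pegs standing upright on the plate: 14 mm diameter, 32 mm tall (top 84 mm above the bench), 70 mm from the axis. This one stands 45 degrees counter-clockwise from the index mark seen from above, the others at 135, 225 and 315 degrees. They turn with the plate.
- index (a point): Outer end of the index mark, 98.5 mm from the axis at the plate's top face: a white radial line 24 mm long and 4 mm wide at the rim of the turning plate, the only mark on the plate. It turns with the plate.
- target (a point): Inner end of the target line, 98.5 mm from the axis, at the same height: the one long black radial line (22 mm long, 4 mm wide) on the fixed collar, a flat ring from 99.5 to 124 mm radius. The other 23 lines, every 15 degrees, are short (7 mm) and thin. The collar does not move; the long line starts anywhere from 20 to 180 degrees away from the index mark, either way round.
- plate (a joint): Turning angle of the plate about the vertical axis, rad, growing counter-clockwise seen from above. It can turn more than a full turn either way. It has no spring or detents: dry friction (0.2 N m, about 3 N at a peg) keeps it where it is left.
- rosette_mid (a point): Middle (12 mm above its underside) of the loose dark granite rosette, a disc of 68 mm diameter and 24 mm height, about 0.25 kg, that lies flat in the middle of the plate and rides round with it. Not to be lifted or shifted from the middle.
- hammer: Loose club hammer, 260 mm long, wooden handle, lying on the bench beside the dividing table; a bystander, origin on the bench under its middle.
- chisel: Loose steel chisel, about 180 mm long and 16 mm thick, lying on the bench beside the dividing table; a bystander, origin on the bench under its middle.
- timber: Loose timber block 150 x 50 x 40 mm, lying on the bench beside the dividing table; a bystander, origin at the centre of its underside.
Things that resemble listed ones, but are neither listed nor needed, are in the scene too. Of the things like the part that bears rosette_mid, leave any that is green; of the rest the smaller one is meant.

How it is judged:
At the end, for the whole second after the job is handed in: The index mark is within 3 mm of the long scale line at the plate's rim (about 1.7 degrees), the plate is at rest, and the rosette lies flat on the plate within 12 mm of its centre (horizontal distance between index and target below 0.003 m and velocity of joint plate between -0.03 and 0.03 rad/s and horizontal distance between rosette_mid and axis below 0.012 m and z of rosette_mid in the frame of axis between 0.008 and 0.016 m); the robot touches nothing.
It fails at once if the rosette is lifted off the plate (z of rosette_mid in the frame of axis above 0.02 m).
It fails at once if the rosette is shoved more than 15 mm off the middle (horizontal distance between rosette_mid and axis above 0.015 m).
It fails at once if the hammer is moved more than 15 mm (distance of hammer from where it was at the start of the episode above 0.015 m).
It fails at once if the chisel is moved more than 15 mm (distance of chisel from where it was at the start of the episode above 0.015 m).
It fails at once if the timber block is moved more than 15 mm (distance of timber from where it was at the start of the episode above 0.015 m).
It also fails if it takes over 48 s, if anything falls off the work surface, if the arm or the gripper's body presses on something with over 40 N, if the wrist force passes 120 N, or if a joint passes its speed limit or range.

## Robot

A 6-joint arm with a two-finger parallel gripper is mounted at the origin on the work surface. World frame = base frame: x ahead of the robot, y to its left, z up, the work surface at z = 0. Lengths are in m, angles in rad, forces in N, time in s.
With the tool pointing down it reaches from about 0.325 to 0.9 m from the base axis. Payload 6.1 kg.
Tool frame: the origin (TCP) lies on the centre line of the jaws, within the pads' length; the fingertips stand 17 mm ahead of it and the grasp point (between the pads) lies 2 mm behind it; x points along the fingers, z is the direction in which the jaws open and shut, and the axes are right-handed (so a half turn about x gives the same grasp; the last joint's range is limited). The gripper opens to 87 mm and grips with 3 to 60 N. Pads are 19 mm wide; open, the fingers measure 117 mm over their backs; the gripper's body (75 mm by 190 mm) begins 51 mm behind the grasp point.
Start: joints at [-1.316, 0.22, 1.526, -0, 1.395, -0.126], TCP at [0.232, -0.58, 0.24] pointing down, gripper open.
Joint ranges: [-2.98, 2.98], [-0.91, 2.08], [0.09, 2.57], [-1.24, 4.39], [0.2, 2.65], [-2.68, 2.68]. Speed limits (rad/s): [2.57, 2.57, 3.01, 3.14, 3.14, 3.14].

## Interface

Orientations are given as a unit quaternion [w, x, y, z].
In Python, from cell import ctrl gives the robot as it stands. The module is installed in compiled form; this text tells all that it offers.
- The arm moves only by the tool apply_moves, never from a script. Its argument "moves" is a list of rows, each a list of 3 entries, a list of its own where there are three numbers: the shift along the tool's x, y, z in cm, then the turn about the tool's x in rad, then the closure, from -1 (fully open) to 1 (shut). In form: [[[tx, ty, tz], yaw, gripper], ...]. A call has exactly 8 rows; each row is the pose to reach, as a shift and turn from the pose measured when the call began, along the tool's axes at that moment; what a row does not reach only later rows make up. A row lasts 1/8 s, in which the tool goes at most 62.5 mm and 10.7 degrees, less where a joint would pass 70% of its speed; a pose out of reach is approached as far as the arm can. A call with a gripper value outside its range is refused whole. The fingers move at their own pace and stop on an object; "force" is the grip in N (left out, the last holds). Time passes only in rows, so rows that repeat a pose let the fingers close, or fill a call up. It gives the time, the measured TCP pose, the force and the opening at its end, in the units of the state.
- ctrl.read_state(): the state, without advancing time (a new reading comes with each control period).
- ctrl.read_camera(name): name is "scene" or "top" or "wrist"; returns a dict with "color" (384x512x3 uint8, blue, green, red), "fx", "fy", "cx", "cy" (pixels), "extrinsics" (4x4, takes a point from world to camera coordinates); the wrist camera has in their place "T_tool_cam" (4x4, takes a point from camera to tool coordinates, whose origin is the TCP and whose axes are the tool frame's). Camera axes: x right, y up, looking along -z (the intrinsics and any distortion apply to the point x, -y, -z); pixel columns grow to the right and rows downward; lengths in m; the calibration is good to about 2 mm. A picture is of the moment at which its call begins: read the wrist's pose just before it. There is no depth.
- ctrl.close_job(): hands the job in, once; it reports no verdict.
The state is a dict: "time": time; "joint_pos": joint angles; "joint_velocities": joint speeds; "tau": joint torques, N m; "position": TCP position; "tool_rot": TCP orientation; "force": force on the tool from outside, world axes, zero at the start; "torque": the same for the moment, N m; "width": opening from 0.0 (shut) to 1.0 (fully open).
Only numpy, scipy, OpenCV 4.12 (cv2) and the standard library are available. Lean on these libraries where they do the work, as an engineer would, in place of code of your own. Each camera call takes 0.05 s, during which the arm holds its last target. There are 200 camera calls.

## Working session

There is one attempt and no reset: what is moved stays moved. The work goes in short steps, Python scripts to look and compute and a tool call to move; the robot and the scene stay as the last step left them, time stands still between calls to the robot, and variables do not carry over. Pictures are saved under pics/ and viewed, on a budget of 10 in all, crops included, one or two more only if the job needs it, and the job is handed in when it is done.

Besides the shell and the picture viewer there is one more tool, called after "Call:" as name(argument=value, ...), one argument or row to a line, values as JSON. apply_moves: Moves the arm, as the interface text tells. Its arguments: {"type":"object","properties":{"moves":{"type":"array","items":{"type":"array"}},"force":{"type":"number"}},"required":["moves"]}

```bash
mkdir -p pics; python3 - <<'E'
from cell import ctrl
import cv2,numpy as np,pickle
d={}
for n in("scene","top"):
    c=ctrl.read_camera(n);d[n]=c;cv2.imwrite(f"pics/{n}0.png",c["color"])
    print(n,c["fx"],c["fy"],c["cx"],c["cy"],c["extrinsics"].round(4).tolist(),[k for k in c])
pickle.dump(d,open("d0.pkl","wb"))
s=ctrl.read_state();print(s)
E
```

```text
scene 376.57215080764496 376.57215080764496 255.11448285302745 194.4810774361353 [[0.0365, 0.9992, -0.0175, -0.1091], [-0.5118, 0.0337, 0.8585, 0.1734], [0.8583, -0.0224, 0.5126, -1.4704], [0.0, 0.0, 0.0, 1.0]] ['color', 'fx', 'fy', 'cx', 'cy', 'extrinsics']
top 432.83725339909967 432.83725339909967 254.09270453432387 196.50771210132706 [[0.0158, -0.9999, 0.0007, 0.0818], [0.997, 0.0158, 0.0761, -0.5115], [-0.0761, -0.0005, 0.9971, -1.2155], [0.0, 0.0, 0.0, 1.0]] ['color', 'fx', 'fy', 'cx', 'cy', 'extrinsics']
{'time': 0.1, 'joint_pos': array([-1.31613028e+00,  2.21156857e-01,  1.52750559e+00, -1.45037543e-06,
        1.39472438e+00, -1.26129189e-01]), 'joint_velocities': array([ 0.00254553,  0.00058746, -0.00237375, -0.00051267, -0.00196009,
        0.00070421]), 'tau': array([ 1.87399382e-04, -4.95944703e+01, -3.88519156e+01,  7.01758289e-02,
        5.16527065e-02, -4.46970409e-05]), 'position': array([ 0.23212825, -0.57971059,  0.23853599]), 'tool_rot': array([ 0.58511226,  0.39675806,  0.58606578, -0.3959212 ]), 'force': array([ 0.94973737,  0.25383519, -0.84657765]), 'torque': array([ 0.02193857, -0.04231319, -0.04354496]), 'width': 1.0001460548713075}
```

View pics/top0.png

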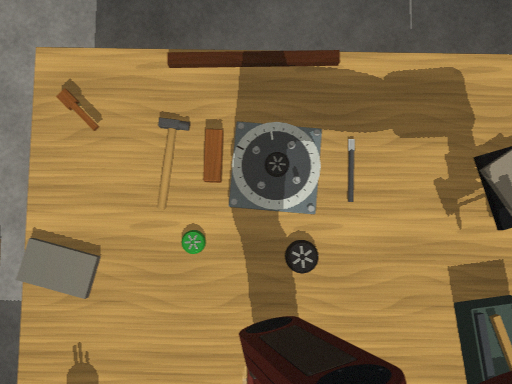

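View pics/scene0.png

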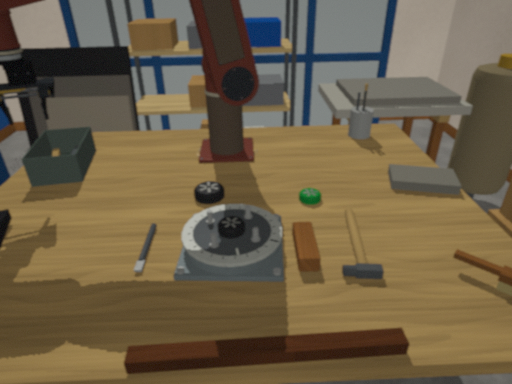

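The top view shows the table at about pixel (277,165), with the hammer and timber to its left and the chisel to its right. The white index mark is near (272,127–140) and the long line may be near (240,148). I'll rectify the image and measure.

```bash
cat > h.py <<'E'
import numpy as np,cv2
def ray(c,u,v,z):
    E=c["extrinsics"];R=E[:3,:3];t=E[:3,3];o=-R.T@t
    d=R.T@np.array([(u-c["cx"])/c["fx"],-(v-c["cy"])/c["fy"],-1]);return o+d*(z-o[2])/d[2]
def proj(c,P):
    E=c["extrinsics"];q=np.asarray(P)@E[:3,:3].T+E[:3,3]
    return np.stack([c["cx"]-c["fx"]*q[...,0]/q[...,2],c["cy"]+c["fy"]*q[...,1]/q[...,2]],-1)
def centre(c,guess,z=.052):
    # bright collar ring: radial edge at 124 mm outside, fit circle on plane
    g=cv2.cvtColor(c["color"],cv2.COLOR_BGR2GRAY)
    m=cv2.inRange(cv2.cvtColor(c["color"],cv2.COLOR_BGR2HSV),(0,0,130),(180,45,255))
    cs,_=cv2.findContours(m,cv2.RETR_EXTERNAL,cv2.CHAIN_APPROX_NONE)
    return m,cs
def rect(c,ax,half=.14,s=.0005):
    n=int(2*half/s);j,i=np.meshgrid(np.arange(n),np.arange(n))
    P=np.stack([ax[0]+half-i*s,ax[1]+half-j*s,np.full(i.shape,.052)],-1)
    p=proj(c,P).astype(np.float32);return cv2.remap(c["color"],p[...,0],p[...,1],cv2.INTER_CUBIC)
def polar(c,ax,r,n=1440):
    a=np.arange(n)*2*np.pi/n
    P=np.stack([ax[0]+r*np.cos(a),ax[1]+r*np.sin(a),np.full(n,.052)],-1)
    p=proj(c,P).astype(np.float32)
    return cv2.cvtColor(cv2.remap(c["color"],p[None,:,0],p[None,:,1],cv2.INTER_LINEAR),cv2.COLOR_BGR2GRAY)[0].astype(float)
E
python3 - <<'E'
import pickle;from h import *
c=pickle.load(open("d0.pkl","rb"))["top"]
m,cs=centre(c,None)
k=max(cs,key=lambda k:cv2.contourArea(k) if abs(k[:,0,0].mean()-277)<20 and abs(k[:,0,1].mean()-165)<20 else 0)
h=cv2.convexHull(k)[:,0];P=np.array([ray(c,u,v,.052)[:2] for u,v in h])
A=np.c_[2*P,np.ones(len(P))];x=np.linalg.lstsq(A,(P**2).sum(1),rcond=None)[0];r=np.sqrt(x[2]+x[0]**2+x[1]**2)
print("ctr",x[:2],"r",r,len(P))
ax=x[:2]
i=np.mean([polar(c,ax,r) for r in np.arange(.08,.095,.003)],0);t=np.mean([polar(c,ax,r) for r in np.arange(.109,.119,.002)],0)
print("index",i.argmax()/4,i.max(),np.median(i),"target",t.argmin()/4,t.min(),np.median(t), np.argsort(t)[:20]/4)
cv2.imwrite("pics/rect0.png",rect(c,ax))
for n,(u,v) in dict(hamL=(160,122),hamR=(189,125),hamend=(163,207),tim=(222,182),timt=(223,128),chT=(351,138),chB=(350,201),big=(302,256)).items(): print(n,ray(c,u,v,.03)[:2].round(3))
E
```

```text
ctr [0.58769793 0.02315364] r 0.1149690655474824 26
index 204.25 147.4 74.8 target 61.75 78.0 127.2 [61.75 62.   61.5  62.25 61.25 62.5  61.   62.75 89.   60.75 34.75 35.
 34.5  48.   48.25 47.75 89.25 48.5  35.25 75.75]
hamL [0.719 0.363]
hamR [0.712 0.28 ]
hamend [0.476 0.347]
tim [0.549 0.182]
timt [0.705 0.182]
chT [ 0.681 -0.184]
chB [ 0.501 -0.181]
big [ 0.344 -0.047]
```

View pics/rect0.png

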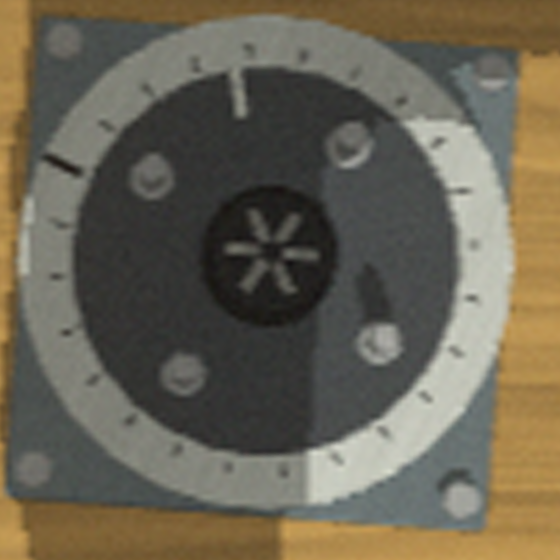

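The rectified view shows the index mark at about (237,70–115) and the long line at (45–82,155–172). The ring is centred at about (268,262), so the first fit was off because of the shadow. I'll refine the centre from the plate edge and work out the approach to the near peg.

```bash
cat >> h.py <<'E'
def axfit(c,ax,z=.052):
    rs=np.arange(.088,.112,.0005)
    for _ in range(4):
        S=np.stack([polar(c,ax,r,360) for r in rs]);g=np.diff(cv2.GaussianBlur(S,(5,5),0),axis=0)
        a=np.deg2rad(np.arange(360));k=g.argmax(0);ok=g.max(0)>np.median(g.max(0))*.5
        P=(np.c_[np.cos(a),np.sin(a)]*rs[k][:,None]+ax)[ok]
        for _ in range(4):
            x=np.linalg.lstsq(np.c_[2*P,np.ones(len(P))],(P**2).sum(1),rcond=None)[0]
            r=np.sqrt(x[2]+x[0]**2+x[1]**2);e=np.hypot(*(P-x[:2]).T)-r;P=P[abs(e)<max(.001,2*e.std())]
        ax=x[:2]
    return ax,r,len(P)
def marks(c,ax,w=5,ti=None):
    i=np.mean([polar(c,ax,r) for r in np.arange(.08,.095,.003)],0);t=np.mean([polar(c,ax,r) for r in np.arange(.108,.119,.002)],0)
    def pk(s,k0=None):
        k=s.argmax() if k0 is None else k0;o=np.arange(-16,17);v=s[(k+o)%1440];v=np.clip(v-v.min()-.4*np.ptp(v),0,None);return (k+(v*o).sum()/v.sum())/4
    b=cv2.blur(np.r_[t,t,t][None],(81,1))[0][1440:2880]
    bi=cv2.blur(np.r_[i,i,i][None],(81,1))[0][1440:2880]
    return pk(i-bi),pk(b-t)
E
python3 - <<'E'
import pickle;from h import *
from scipy.spatial.transform import Rotation as R
from cell import ctrl
c=pickle.load(open("d0.pkl","rb"))["top"]
ax,r,n=axfit(c,np.array([.5967,.0292]));print(ax,r,n)
i,t=marks(c,ax);print("idx,tgt",i,t,t-i)
s=ctrl.read_state();q=s["tool_rot"];M=R.from_quat([*q[1:],q[0]]).as_matrix();print(M.round(3))
a=np.deg2rad(i+135);p=np.r_[ax+.07*np.array([np.cos(a),np.sin(a)]),.2]
print("peg",p,"shift cm",M.T@(p-s["position"])*100)
tz=np.rad2deg(np.arctan2(M[1,2],M[0,2]));print("tool z dir",tz,"want",i+135+90,"mod180")
E
```

```text
[0.59725651 0.0304578 ] 0.09663267242340412 339
idx,tgt 9.090987644617554 64.62297940649238 55.53199176187482
[[-0.     0.928  0.372]
 [ 0.002  0.372 -0.928]
 [-1.     0.    -0.002]]
peg [0.54056005 0.07151279 0.2       ] shift cm [  3.95265849  52.83629506 -48.98748033]
tool z dir -68.18201405582745 want 234.09098764461754 mod180
```

Call:
apply_moves(
  moves=[
    [[0,4.3,-4.0],-0.17,0.3],
    [[0,8.6,-8.0],-0.34,0.3],
    [[0,12.9,-12.0],-0.51,0.3],
    [[0.5,17.2,-16.0],-0.68,0.3],
    [[1,21.5,-20.0],-0.85,0.3],
    [[1.5,25.8,-24.0],-1.02,0.3],
    [[2,30.1,-28.0],-1.19,0.3],
    [[2,34.4,-32.0],-1.36,0.3],
  ],
)

```text
time: 1.1
position: [0.4326, -0.1527, 0.2185]
tool_rot: [0.704, -0.061, 0.705, 0.063]
force: [1.1, 0.1, -0.2]
width: 0.354
```

```bash
cat > st.py <<'E'
import sys;from h import *
from scipy.spatial.transform import Rotation as R
from cell import ctrl
AX=np.array([.59726,.03046])
def go(pegdeg,rad,z,dyaw=0):
    s=ctrl.read_state();q=s["tool_rot"];M=R.from_quat([*q[1:],q[0]]).as_matrix()
    a=np.deg2rad(pegdeg);p=np.r_[AX+rad*np.array([np.cos(a),np.sin(a)]),z]
    tz=np.rad2deg(np.arctan2(M[1,2],M[0,2]));d=(pegdeg+90-180-tz+180)%360-180;d=min([(pegdeg+90-tz+180)%360-180,d],key=abs)
    rel=s["position"][:2]-AX
    print("t",s["time"],"pos",s["position"].round(4),"tcp ang/r",np.rad2deg(np.arctan2(rel[1],rel[0])).round(2),np.hypot(*rel).round(4),"tz",tz.round(2),"w",s["width"],"F",s["force"].round(1),"j6",s["joint_pos"][5].round(2))
    print("shift",(M.T@(p-s["position"])*100).round(2),"yaw",-np.deg2rad(d).round(3))
E
python3 -c "
from st import *
go(144.1,.07,.15)"
```

```text
t 1.1 pos [ 0.4326 -0.1527  0.2185] tcp ang/r -131.95 0.2463 tz 10.05 w 0.3535200158292875 F [ 1.1  0.1 -0.2] j6 -0.69
shift [ 6.89 20.18 14.55] yaw -0.769
```

Call:
apply_moves(
  moves=[
    [[1,4,3],-0.15,0.3],
    [[2,8,6],-0.3,0.3],
    [[3.5,12,9],-0.45,0.3],
    [[5,16,12],-0.6,0.3],
    [[6.9,20.2,14.5],-0.77,0.3],
    [[6.9,20.2,14.5],-0.77,0.3],
    [[6.9,20.2,14.5],-0.77,0.3],
    [[6.9,20.2,14.5],-0.77,0.3],
  ],
)

```text
time: 2.1
position: [0.5402, 0.0706, 0.1505]
tool_rot: [0.63, -0.321, 0.63, 0.322]
force: [-0.9, 0.7, -0.2]
width: 0.349
```

```bash
python3 - <<'E'
from st import *
go(144.1,.07,.075)
s=ctrl.read_state();c=ctrl.read_camera("wrist");im=c["color"]
q=s["tool_rot"];M=R.from_quat([*q[1:],q[0]]).as_matrix()
T=c["T_tool_cam"]
def pw(P):
    pt=M.T@(np.asarray(P)-s["position"]);k=T[:3,:3].T@(pt-T[:3,3]);return c["cx"]-c["fx"]*k[0]/k[2],c["cy"]+c["fy"]*k[1]/k[2]
a=np.deg2rad(144.1);P=np.r_[AX+.07*np.array([np.cos(a),np.sin(a)]),.084]
u=pw(P);print("pred peg top",u,"px/m",c["fx"]);im=im.copy();cv2.circle(im,tuple(int(x) for x in u),4,(0,0,255),1)
cv2.imwrite("pics/w1.png",np.vstack([im]))
t=ctrl.read_camera("top");cv2.imwrite("pics/t1.png",t["color"]);print(marks(t,AX))
E
```

```text
t 2.1 pos [0.5402 0.0706 0.1505] tcp ang/r 144.9 0.0697 tz 54.05 w 0.34872126254431207 F [-0.9  0.7 -0.2] j6 -0.96
shift [7.55 0.02 0.09] yaw -0.001
pred peg top (np.float64(252.8117773758972), np.float64(209.9797509111613)) px/m 309.6868917752578
(np.float64(9.03066420794672), np.float64(185.8171327127211))
```

View pics/w1.png

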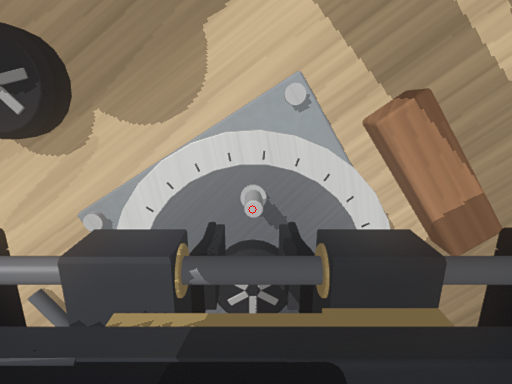

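View pics/t1.png

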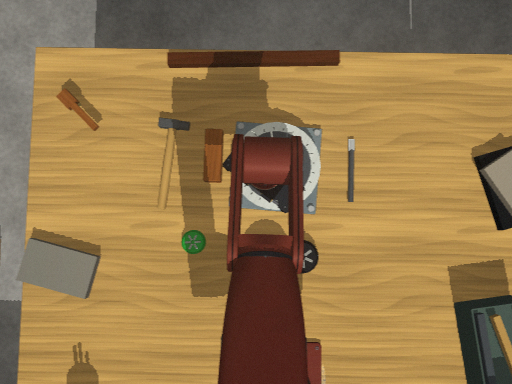

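The wrist view shows the peg at about (253,200), centred between the fingertips at (210,235) and (292,235) and matching the prediction. In the top view the arm covers the table, but the index mark can still be read at 9°. I'll descend around the peg.

Call:
apply_moves(
  moves=[
    [[2,0,0.1],0,0.3],
    [[4,0,0.1],0,0.3],
    [[6,0,0.1],0,0.3],
    [[7.3,0,0.1],0,0.3],
    [[7.3,0,0.1],0,0.35],
    [[7.3,0,0.1],0,0.4],
    [[7.3,0,0.1],0,0.45],
    [[7.3,0,0.1],0,0.45],
  ],
)

```text
time: 3.2
position: [0.5414, 0.0715, 0.0783]
tool_rot: [0.631, -0.321, 0.629, 0.322]
force: [0.0, -0.1, 0.6]
width: 0.279
```

```bash
python3 - <<'E'
from st import *
for a in (144.1,150,160,170,180,190,199.6): go(a,.07,.077)
E
```

```text
t 3.2 pos [0.5414 0.0715 0.0783] tcp ang/r 143.7 0.0693 tz 54.05 w 0.2789661007476671 F [ 0.  -0.1  0.6] j6 -0.96
shift [ 0.12  0.07 -0.05] yaw -0.001
t 3.2 pos [0.5414 0.0715 0.0783] tcp ang/r 143.7 0.0693 tz 54.05 w 0.2789661007476671 F [ 0.  -0.1  0.6] j6 -0.96
shift [ 0.12  0.03 -0.77] yaw -0.104
t 3.2 pos [0.5414 0.0715 0.0783] tcp ang/r 143.7 0.0693 tz 54.05 w 0.2789661007476671 F [ 0.  -0.1  0.6] j6 -0.96
shift [ 0.12 -0.2  -1.97] yaw -0.278
t 3.2 pos [0.5414 0.0715 0.0783] tcp ang/r 143.7 0.0693 tz 54.05 w 0.2789661007476671 F [ 0.  -0.1  0.6] j6 -0.96
shift [ 0.12 -0.64 -3.11] yaw -0.453
t 3.2 pos [0.5414 0.0715 0.0783] tcp ang/r 143.7 0.0693 tz 54.05 w 0.2789661007476671 F [ 0.  -0.1  0.6] j6 -0.96
shift [ 0.12 -1.27 -4.15] yaw -0.627
t 3.2 pos [0.5414 0.0715 0.0783] tcp ang/r 143.7 0.0693 tz 54.05 w 0.2789661007476671 F [ 0.  -0.1  0.6] j6 -0.96
shift [ 0.11 -2.07 -5.07] yaw -0.802
t 3.2 pos [0.5414 0.0715 0.0783] tcp ang/r 143.7 0.0693 tz 54.05 w 0.2789661007476671 F [ 0.  -0.1  0.6] j6 -0.96
shift [ 0.11 -2.97 -5.81] yaw -0.97
```

Call:
apply_moves(
  moves=[
    [[0.1,0.03,-0.77],-0.1,0.45],
    [[0.1,-0.03,-1.2],-0.16,0.45],
    [[0.1,-0.2,-1.97],-0.28,0.45],
    [[0.1,-0.4,-2.55],-0.37,0.45],
    [[0.1,-0.64,-3.11],-0.45,0.45],
    [[0.1,-0.95,-3.65],-0.54,0.45],
    [[0.1,-1.27,-4.15],-0.63,0.45],
    [[0.1,-1.27,-4.15],-0.63,0.45],
  ],
)

```text
time: 4.2
position: [0.5275, 0.0303, 0.0776]
tool_rot: [0.501, -0.5, 0.499, 0.5]
force: [-0.4, -0.6, 0.4]
width: 0.27
```

```bash
python3 - <<'E'
from st import *
t=ctrl.read_camera("top");i,_=marks(t,AX);print(i,"to go",64.62-i)
for a in (180,185,190,195,200): go(a,.07,.077)
E
```

```text
42.15245177036344 to go 22.467548229636563
t 4.25 pos [0.5274 0.0304 0.0774] tcp ang/r -179.93 0.0699 tz 90.03 w 0.27775823347878853 F [-0.9  0.1 -1.3] j6 -1.67
shift [0.04 0.01 0.01] yaw 0.0
t 4.25 pos [0.5274 0.0304 0.0774] tcp ang/r -179.93 0.0699 tz 90.03 w 0.27775823347878853 F [-0.9  0.1 -1.3] j6 -1.67
shift [ 0.04 -0.02 -0.6 ] yaw -0.087
t 4.25 pos [0.5274 0.0304 0.0774] tcp ang/r -179.93 0.0699 tz 90.03 w 0.27775823347878853 F [-0.9  0.1 -1.3] j6 -1.67
shift [ 0.04 -0.09 -1.21] yaw -0.174
t 4.25 pos [0.5274 0.0304 0.0774] tcp ang/r -179.93 0.0699 tz 90.03 w 0.27775823347878853 F [-0.9  0.1 -1.3] j6 -1.67
shift [ 0.04 -0.23 -1.8 ] yaw -0.261
t 4.25 pos [0.5274 0.0304 0.0774] tcp ang/r -179.93 0.0699 tz 90.03 w 0.27775823347878853 F [-0.9  0.1 -1.3] j6 -1.67
shift [ 0.04 -0.41 -2.39] yaw -0.349
```

Call:
apply_moves(
  moves=[
    [[0,0,-0.3],-0.04,0.45],
    [[0,-0.02,-0.6],-0.09,0.45],
    [[0,-0.05,-0.9],-0.13,0.45],
    [[0,-0.09,-1.21],-0.174,0.45],
    [[0,-0.15,-1.5],-0.22,0.45],
    [[0,-0.23,-1.8],-0.26,0.45],
    [[0,-0.35,-2.2],-0.32,0.45],
    [[0,-0.35,-2.2],-0.32,0.45],
  ],
)

```text
time: 5.25
position: [0.5309, 0.0086, 0.0774]
tool_rot: [-0.415, 0.573, -0.414, -0.573]
force: [-0.9, 0.2, 0.4]
width: 0.275
```

```bash
python3 - <<'E'
from st import *
t=ctrl.read_camera("top");i,tt=marks(t,AX);print(i,"to go",64.62-i,tt)
for a in (199,200,201,202,203,204): go(a,.07,.077)
cv2.imwrite("pics/t2.png",rect(t,AX,.14))
E
```

```text
60.20772411808278 to go 4.412275881917225 64.60918155306004
t 5.3 pos [0.5308 0.0085 0.0773] tcp ang/r -161.73 0.07 tz 108.24 w 0.2758187612138521 F [ 1.1  1.  -0.7] j6 -2.02
shift [ 0.03 -0.   -0.09] yaw -0.013
t 5.3 pos [0.5308 0.0085 0.0773] tcp ang/r -161.73 0.07 tz 108.24 w 0.2758187612138521 F [ 1.1  1.  -0.7] j6 -2.02
shift [ 0.03 -0.   -0.21] yaw -0.031
t 5.3 pos [0.5308 0.0085 0.0773] tcp ang/r -161.73 0.07 tz 108.24 w 0.2758187612138521 F [ 1.1  1.  -0.7] j6 -2.02
shift [ 0.03 -0.01 -0.33] yaw -0.048
t 5.3 pos [0.5308 0.0085 0.0773] tcp ang/r -161.73 0.07 tz 108.24 w 0.2758187612138521 F [ 1.1  1.  -0.7] j6 -2.02
shift [ 0.03 -0.02 -0.45] yaw -0.066
t 5.3 pos [0.5308 0.0085 0.0773] tcp ang/r -161.73 0.07 tz 108.24 w 0.2758187612138521 F [ 1.1  1.  -0.7] j6 -2.02
shift [ 0.03 -0.03 -0.58] yaw -0.083
t 5.3 pos [0.5308 0.0085 0.0773] tcp ang/r -161.73 0.07 tz 108.24 w 0.2758187612138521 F [ 1.1  1.  -0.7] j6 -2.02
shift [ 0.03 -0.04 -0.7 ] yaw -0.101
```

View pics/t2.png

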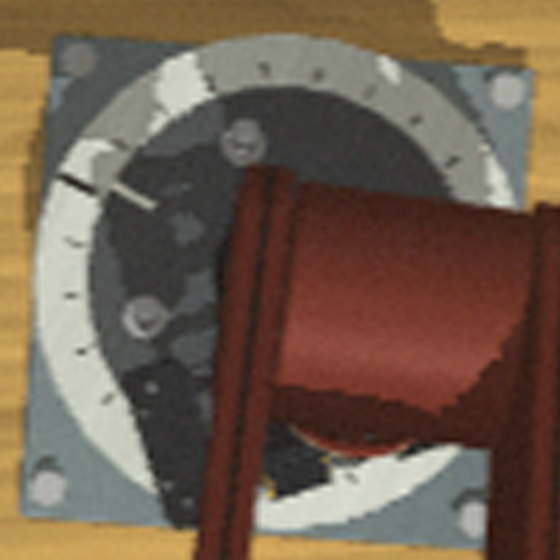

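The rectified view shows the index mark (110–155,180–208) about 4.4° short of the long line (60–95,178–192). I'll push the rest slowly, then back off.

Call:
apply_moves(
  moves=[
    [[0,0,-0.14],-0.02,0.45],
    [[0,0,-0.28],-0.04,0.45],
    [[0,-0.01,-0.42],-0.06,0.45],
    [[0,-0.02,-0.53],-0.077,0.45],
    [[0,-0.02,-0.53],-0.077,0.45],
    [[0,-0.02,-0.53],-0.077,0.45],
    [[0,-0.01,-0.2],-0.077,0.45],
    [[0,0,-0.1],-0.077,0.45],
  ],
)

```text
time: 6.3
position: [0.5308, 0.0075, 0.0772]
tool_rot: [0.393, -0.588, 0.392, 0.588]
force: [0.1, 0.1, -0.8]
width: 0.273
```

```bash
python3 - <<'E'
from st import *
t=ctrl.read_camera("top");i,tt=marks(t,AX);print(i,tt,"to go",tt-i)
ax,r,n=axfit(t,AX);print(ax,r,n)
go(202,.07,.077)
E
```

```text
64.58452071916162 64.58699864307526 to go 0.002477923913644986
[0.59414116 0.02874241] 0.09900331729259561 222
t 6.35 pos [0.5308 0.0076 0.0772] tcp ang/r -161.0 0.0702 tz 112.66 w 0.2763619376980682 F [ 0.2  0.2 -1. ] j6 -2.1
shift [ 0.02 -0.01 -0.37] yaw 0.012
```

Aligned, and the peg is centred between the fingers. I'll lift straight up and clear out of view.

Call:
apply_moves(
  moves=[
    [[-1.5,0,0],0,0.45],
    [[-3.5,0,0],0,0.45],
    [[-6,0,0],0,0.45],
    [[-9,0,0],0,0.45],
    [[-12,0,0],0,0.45],
    [[-15,0,0],0,0.45],
    [[-15,0,0],0,0.45],
    [[-15,0,0],0,0.45],
  ],
)

```text
time: 7.35
position: [0.5304, 0.0074, 0.2271]
tool_rot: [0.393, -0.588, 0.392, 0.589]
force: [0.3, 0.0, -0.3]
width: 0.269
```

```bash
python3 - <<'E'
from st import *
s=ctrl.read_state();q=s["tool_rot"];M=R.from_quat([*q[1:],q[0]]).as_matrix();go(199,.07,.2)
print("to (.38,-.28)",M.T@(np.array([.38,-.28,s["position"][2]])-s["position"])*100)
E
```

```text
t 7.35 pos [0.5304 0.0074 0.2271] tcp ang/r -160.95 0.0707 tz 112.66 w 0.2689468219134852 F [ 0.3  0.  -0.3] j6 -2.1
shift [ 2.71 -0.07 -0.  ] yaw 0.064
to (.38,-.28) [ -0.04566641  24.95057566 -20.72557611]
```

Call:
apply_moves(
  moves=[
    [[0,3.5,-3],0.15,0.45],
    [[0,7,-6],0.3,0.45],
    [[0,10.5,-9],0.45,0.45],
    [[0,14,-12],0.6,0.45],
    [[0,17.5,-15],0.75,0.45],
    [[0,21,-18],0.9,0.45],
    [[0,25,-21],1.0,0.45],
    [[0,25,-21],1.0,0.45],
  ],
)

```text
time: 8.35
position: [0.3784, -0.2845, 0.2251]
tool_rot: [0.627, -0.326, 0.627, 0.328]
force: [-0.3, 0.1, 0.1]
width: 0.273
```

```bash
python3 - <<'E'
from st import *
t=ctrl.read_camera("top")
ax,r,n=axfit(t,AX);print(ax,r,n)
for a in (AX,ax):
    i,tt=marks(t,a);print(i,tt,"diff",tt-i,"mm",np.deg2rad(tt-i)*98.5)
go(0,0.07,.2)
cv2.imwrite("pics/t3.png",rect(t,AX,.14))
E
```

```text
[0.59725242 0.03049045] 0.09653659932759788 328
64.69538741496098 64.6004698077598 diff -0.09491760720118236 mm -0.16317753923186823
64.68233491086535 64.59036444943857 diff -0.09197046142678289 mm -0.15811095559786661
t 8.4 pos [ 0.3793 -0.2831  0.2252] tcp ang/r -124.8 0.3819 tz 55.2 w 0.27143315185186245 F [ 0.4  0.5 -0.7] j6 -1.77
shift [ 2.59 -5.76 42.18] yaw -0.607
```

View pics/t3.png

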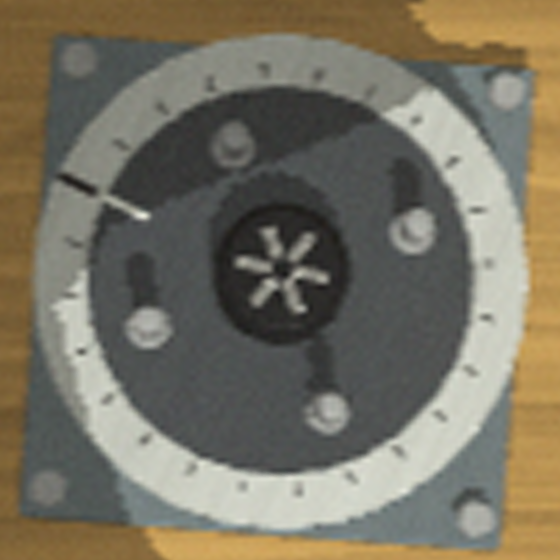

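The final view shows the index mark (100–150,192–217) collinear with the long line (60–98,176–192), and the rosette still central. Nothing is touching the table.

```bash
python3 -c "
from cell import ctrl
print(ctrl.close_job())"
```

```text
the job is handed in; nothing more can be done
None
```

The index mark is now on the long scale line, and I handed the job in at about 8.4 s. I lowered the part-closed fingertips around the near peg, pushed the plate about 55° counter-clockwise in three moves, then backed off and lifted clear.

- **Alignment:** with the arm out of the way, the top camera put the index mark at 64.7° and the long line at 64.6°. That is about 0.2 mm apart at the rim, against the 3 mm allowed.
- **Plate at rest:** the index reading was 64.6° just before lifting and 64.7° after, so the plate stayed put when released.
- **Rosette:** it looked still central in the final picture. I judged this by eye and did not measure it.
- **Hammer, chisel and timber:** the tool stayed above or beside them the whole time. I did not measure their positions again afterwards.
- **Checks that disagreed:** my first fit of the plate centre was about 1 cm off because of a shadow, so I refitted it on the plate edge. A later fit, taken while the arm covered part of the table, differed by about 3 mm, so I ignored it. The final unobstructed fit matched the one I used.

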